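Check the red brake lever of a glass-trolley handle

TASK

Two handles of the glass trolley are clamped on the bench. Check the brake of the one with the red lever: with the outside of the fingers, push the lever in towards its bar until it comes up against its stop, let it come all the way back out, then push it in against the stop again and finish while still holding it there, so that the gap to the bar can be gauged. Use moderate force, push on the lever's outer face only (no fingers on the bar or behind the lever), grasp nothing, and leave the black lever and everything else on the bench alone.

Things in the scene. Friction and masses are not known exactly. Their poses are not given: they have to be found in the camera images.
- red_handle: Handle to check, fixed on the bench: grey clamp post (36 mm square) on a steel base plate (120 x 100 x 12 mm), with a level bar and a red lever; 139 mm high in all. Origin: centre of the plate's underside. y runs along the bar to the grip's free end, x from the lever's side to the bar, z up. The bar's axis is straight above the origin, 110 mm up.
- red_bar: Bar of that handle: black rubber grip 32 mm in diameter (end flange 38 mm) on a 22 mm steel tube; axes as red_handle. Origin: on the bar's axis, where the grip begins, 65 mm along +y from the post; the grip runs on to 111 mm. Not to be touched.
- red_blade: Red lever blade, 18 mm high, 10 mm thick. Origin: middle of the outer face (the one to push), 75 mm from the pivot, 110 mm above the bench. Turns with the lever: x square into the blade, to the bar; y to the tip, 40 mm on; z up. The flat face runs from 60 mm on the pivot's side to 26 mm on the tip's; the round tip bulges 2 mm beyond it. Face at rest about 76 mm from the bar's axis.
- red_inner: The inner layer of the red blade (4 mm thick, 98 mm long), the side that faces the bar; not to be touched. Origin: its centre, 55 mm from the pivot; axes as red_blade.
- red_lever (a joint): Red lever's angle, rad: 0 at rest, grows towards the bar; hard stop at 0.42, with some 20 mm still free to the grip. Upright pivot at x, y = (-34, 35) mm of red_handle. The blade leans out from the bar's direction by 0.52 rad at rest, 0.10 at the stop. Spring return: pushing at red_blade's origin takes about 2.5 N at first, 9 N near the stop.
- black_handle: A like handle with a black lever, same sizes and axes; its lever is not to be pushed. Which of the two handles stands to the left varies.
- black_lever (a joint): Angle of the black lever in rad, 0 at rest; must stay there.
- block: Loose wooden block 70 x 45 x 28 mm, low between the handles. Origin: centre of its underside.
- solder: Loose spool of solder, 64 mm in diameter, 44 mm high. Origin: centre of its underside.
- jar: Loose amber jar, 60 mm in diameter, 85 mm high. Origin: centre of its underside.
- flux: Loose blue bottle with orange cap, 54 mm in diameter, 130 mm high. Origin: centre of its underside.
- driver: Loose screwdriver with red grip, lying on the bench.
- tacker: Loose hammer with wooden shaft, lying on the bench.
- mug: Loose blue mug, 76 mm across, 85 mm high. Origin: centre of its underside.

How it is judged:
On the way, in this order (a step that is already met when the one before it is completed fails the run):
1. the fingers push the red lever in against its stop (value of joint red_lever above 0.39 rad and contact force between the fingers and red_blade above 2 N), for 0.2 s.
2. the red lever is let all the way back out (value of joint red_lever below 0.04 rad), for 0.2 s.
At the end, for the whole second after the job is handed in: After one full push and release, the red lever is again held in by the fingers within 0.03 rad of its stop (joint above 0.39 of 0.42), still, with more than 2 N on its outer face; the black lever is at rest (under 0.06 rad) (all of step 1 and velocity of joint red_lever below 0.1 rad/s and value of joint black_lever below 0.06 rad); the arm keeps its last pose, push and grip.
It fails at once if the robot touches the red handle's bar or grip (contact force between any of the fingers, the arm and red_bar above 1 N).
It fails at once if the fingers reach behind the red lever (pinching or hooking it) (contact force between the fingers and red_inner above 1 N).
It fails at once if the red lever is forced with more than 45 N (contact force between the fingers and red_blade above 45 N).
It fails at once if the black lever is pushed in (value of joint black_lever above 0.1 rad).
It fails at once if another thing on the bench is shifted by more than 15 mm or lifted (distance of any of block, solder, jar, flux, driver, tacker, mug from where it was at the start of the episode above 0.015 m).
It also fails if it takes over 58 s, if anything falls off the work surface, if the arm or the gripper's body presses on something with over 40 N, if the wrist force passes 120 N, or if a joint passes its speed limit or range.

ROBOT

A 6-joint arm with a two-finger parallel gripper is mounted at the origin on the work surface. World frame = base frame: x ahead of the robot, y to its left, z up, the work surface at z = 0. Lengths are in m, angles in rad, forces in N, time in s.
With the tool pointing down it reaches from about 0.25 to 0.8 m from the base axis. Payload 3.9 kg.
Tool frame: the origin (TCP) lies between the finger pads; the fingertips stand 14 mm ahead of it and the grasp point (between the pads) lies 5 mm behind it (finger_overhang is the distance from the TCP to the fingertips, in m); z points along the fingers, y is the line along which they close (so a half turn about z gives the same grasp; the last joint's range is limited). The gripper opens to 85 mm and grips with 20 to 120 N. Pads are 22 mm wide; open, the fingers measure 114 mm over their backs; the gripper's body (76 mm by 85 mm) begins 54 mm behind the grasp point. The pads swing forward as they close: fully open they stand 13 mm farther back than shut.
Start: joints at [1.159, 0.26, -0.138, 1.173, 0, 1.571], TCP at [0.21, 0.481, 0.211] pointing down, gripper open.
Joint ranges: [-2.78, 2.78], [-0.83, 1.72], [-1.28, 1.37], [-1.9, 2.12], [-1.57, 1.48], [-3.14, 3.14]. Speed limits (rad/s): [2.57, 2.57, 3.14, 3.14, 3.14, 3.14].

INTERFACE

Orientations are given as [roll, pitch, yaw] about the fixed x, y, z axes, in that order (R = Rz(yaw) Ry(pitch) Rx(roll)).
In Python, from plant import * gives the robot as it stands.
- The arm moves only by the tool play_rows, never from a script. Its argument "rows" is a list of rows, each a list of 7 numbers: the finger opening in m, from 0 to 0.0854, then the shift along the tool's x, y, z in m, then the turn, a rotation vector about the tool's x, y, z in degrees. In form: [[gripper, tx, ty, tz, wx, wy, wz], ...]. A call has 1 to 20 rows; each row shifts and turns the commanded pose from where the row before left it, along the tool's axes as they then stand; what a row does not reach is not made up. A row lasts 1/12 s, in which the tool goes at most 41.7 mm and 7.16 degrees, less where a joint would pass 70% of its speed; a pose out of reach is approached as far as the arm can. A call is refused whole if a number of a shift passes 0.0417 or a number of a turn 7.16, either way. A call with a gripper value outside its range is refused whole. The fingers move at their own pace and stop on an object; "newtons" is the grip in N (left out, the last holds). Time passes only in rows, so rows that do not move let the fingers close. It gives the time, the measured TCP pose, the force, the opening and the grip force at its end, in the units of the state.
- sense(): the state, without advancing time (a new reading comes with each control period).
- grab_frame(name): name is "scene" or "side" or "wrist"; returns the picture (384x512x3 uint8, blue, green, red); there is no depth.
- camera_info(name): a dict with "mtx" (3x3 intrinsics, pixels), "rvec" (rotation vector, rad) and "tvec" (3), from world to camera coordinates, as OpenCV has them. Camera axes: x right, y down, z forward; pixel columns grow to the right and rows downward; lengths in m; the calibration is good to about 2 mm. A picture is of the moment at which its call begins: read the wrist's pose just before it. camera_info takes no time and is no camera call; for the wrist camera it gives the pose at the moment of the call.
- finish_job(): hands the job in; it is judged then, once.
The state is a dict: "t": time; "q": joint angles; "qd": joint speeds; "effort": joint torques, N m; "tool_pos": TCP position; "tcp_rot": TCP orientation; "force": force on the tool from outside, world axes, zero at the start; "torque": the same for the moment, N m; "finger_gap": finger opening in m; "gripper_force": force on a finger pad.
Only numpy, scipy, OpenCV 4.12 (cv2) and the standard library are available. Lean on these libraries where they do the work, as an engineer would, in place of code of your own. Each camera call takes 0.05 s, during which the arm holds its last target. There are 200 camera calls.

## Working session

There is one attempt and no reset: what is moved stays moved. The work goes in short steps, Python scripts to look and compute and a tool call to move; the robot and the scene stay as the last step left them, time stands still between calls to the robot, and variables do not carry over. Pictures are saved under pics/ and viewed, at most 10 in all, crops included, and the job is handed in when it is done.

Besides the shell and the picture viewer there is one more tool, called after "Call:" as name(argument=value, ...), one argument or row to a line, values as JSON. play_rows: Moves the arm, as the interface text tells. Its arguments: {"type":"object","properties":{"rows":{"type":"array","items":{"type":"array","items":{"type":"number"}}},"newtons":{"type":"number"}},"required":["rows"]}

```bash
mkdir -p pics; ls; python3 - <<'E'
from plant import *
import cv2
for n in ("scene","side"):
    cv2.imwrite(f"pics/{n}0.png",grab_frame(n)); c=camera_info(n); print(n,c)
s=sense();print(s)
E
```

```text
pics
scene {'mtx': array([[356.60015392,   0.        , 252.11423148],
       [  0.        , 356.60015392, 186.65155675],
       [  0.        ,   0.        ,   1.        ]]), 'rvec': array([ 2.05691649,  0.91086898, -0.44613637]), 'tvec': array([-0.403527  , -0.18033123,  1.4852526 ])}
side {'mtx': array([[433.15796205,   0.        , 255.84192584],
       [  0.        , 433.15796205, 188.76681861],
       [  0.        ,   0.        ,   1.        ]]), 'rvec': array([ 0.07454357, -2.8901281 ,  1.21311963]), 'tvec': array([0.59639145, 0.10154747, 1.30055927])}
{'t': 0.1, 'q': array([ 1.15899025e+00,  2.60627325e-01, -1.39284962e-01,  1.17269192e+00,
        1.32589565e-06,  1.57079487e+00]), 'qd': array([ 0.0002117 , -0.00167756,  0.00338436, -0.00126961,  0.00172659,
        0.00047609]), 'effort': array([-4.59535768e-04, -4.06509411e+01,  2.54527670e+01,  1.00864767e-02,
       -5.89096157e-05, -4.44039088e-06]), 'tool_pos': array([0.20987073, 0.48049625, 0.20992646]), 'tcp_rot': array([-3.13978478e+00, -1.32853214e-06,  2.72978803e+00]), 'force': array([-0.01706174,  0.55573108, -0.19909787]), 'torque': array([-0.02218189,  0.01968399, -0.01664128]), 'gripper_force': 0.0, 'finger_gap': 0.08516098388841592}
```

View pics/scene0.png

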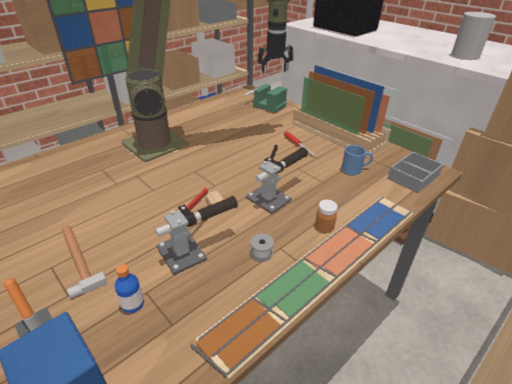

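View pics/side0.png

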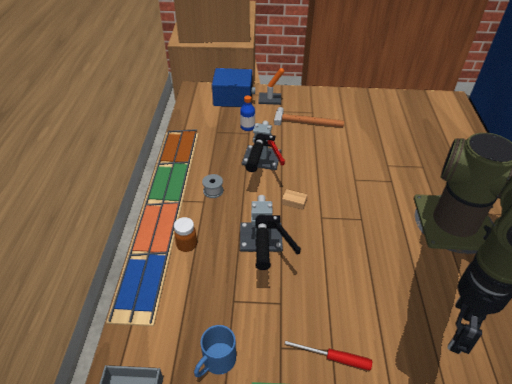

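The red lever's handle is at about (180,240) in the scene view and (262,150) in the side view. Its lever is on the robot's side and the bar points to +y. Next I'll take crops for exact points.

```bash
python3 - <<'E'
import cv2,numpy as np
a=cv2.imread("pics/scene0.png")[180:275,145:250]; b=cv2.imread("pics/side0.png")[110:180,230:300]
a=cv2.resize(a,None,fx=6,fy=6,interpolation=cv2.INTER_CUBIC);b=cv2.resize(b,None,fx=8,fy=8,interpolation=cv2.INTER_CUBIC)
cv2.imwrite("pics/ca.png",a);cv2.imwrite("pics/cb.png",b);print(a.shape,b.shape)
E
```

```text
(570, 630, 3) (560, 560, 3)
```

View pics/ca.png

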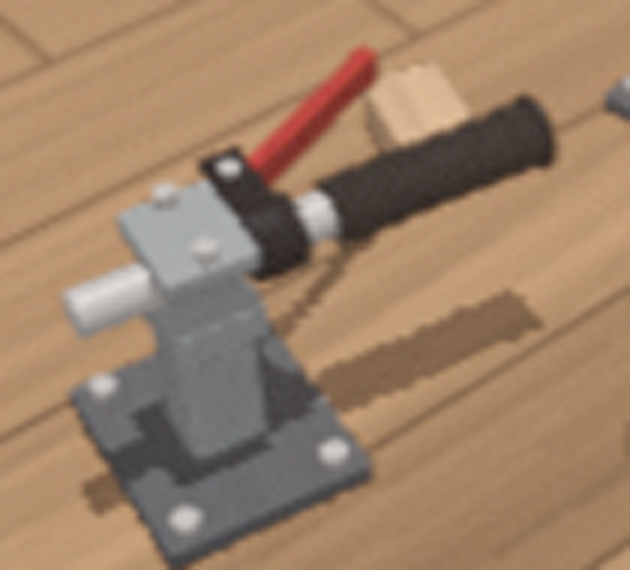

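View pics/cb.png

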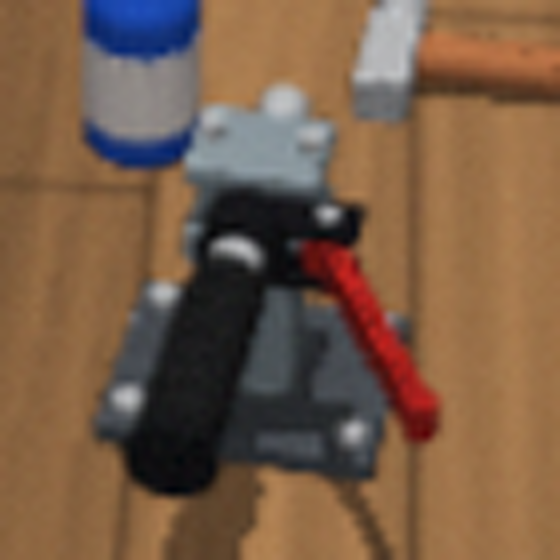

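```bash
cat > h.py <<'E'
import numpy as np,cv2
from scipy.optimize import least_squares
from scipy.spatial.transform import Rotation as R
def proj(c,P): return cv2.projectPoints(np.array(P,float),c["rvec"],c["tvec"],c["mtx"],None)[0][:,0]
E
python3 - <<'E'
from plant import *
from h import *
A=[("pl",-60,-50,12,75,392),("pb",60,-50,12,175,553),("pr",60,50,12,370,463),("piv",-34,35,None,229,165),("tip",-34-110*np.sin(.52),35+110*np.cos(.52),119,365,60),("end",0,176,110,540,140)]
B=[("ln",60,50,12,97,430),("rn",-60,50,12,375,462),("rf",-60,-50,12,408,318),("lf",60,-50,12,150,285),("piv",-34,35,None,328,211),("tip",-34-110*np.sin(.52),35+110*np.cos(.52),119,425,405),("end",0,176,110,172,470)]
cs=camera_info("scene"),camera_info("side")
def f(p,full=False):
    o=[]
    for L,c,s,of in((A,cs[0],6,(145,180)),(B,cs[1],8,(230,110))):
        P=np.array([[a[1],a[2],a[3] or p[3]*1e3] for a in L])/1e3
        W=R.from_euler("z",p[2]).apply(P)+[p[0],p[1],p[4]]
        uv=(np.array([a[4:] for a in L])+.5)/s-.5+of
        o.append(proj(c,W)-uv)
    return o if full else np.concatenate(o).ravel()
for sw in (0,1):
  if sw:
    for L in(A,B):
      for i,a in enumerate(L):
        if a[0] in("pl","pb","pr","ln","rn","rf","lf"): L[i]=(a[0],a[1]*50/60,a[2]*60/50,*a[3:])
  r=least_squares(f,[.5,-.1,0,.13,0],loss="soft_l1"); print(r.x.round(4),r.cost)
  o=f(r.x,True)
  for L,e in zip((A,B),o): print([(a[0],*x.round(1)) for a,x in zip(L,e)])
  # two-view triangulate tip, pivot
def uv(L,n,s,of): return (np.array([a[4:] for a in L if a[0]==n][0])+.5)/s-.5+of
Ps=[c["mtx"]@np.c_[cv2.Rodrigues(c["rvec"])[0],c["tvec"]] for c in cs]
for n in("piv","tip","end"):
    X=cv2.triangulatePoints(Ps[0],Ps[1],uv(A,n,6,(145,180)),uv(B,n,8,(230,110)))[:,0];print(n,(X[:3]/X[3]).round(4))
E
```

```text
[ 0.5895 -0.2603 -0.1574  0.1311 -0.002 ] 3.695341713549655
[('pl', np.float64(-1.2), np.float64(-0.1)), ('pb', np.float64(-0.8), np.float64(1.2)), ('pr', np.float64(0.9), np.float64(0.4)), ('piv', np.float64(0.1), np.float64(-0.1)), ('tip', np.float64(0.0), np.float64(-0.9)), ('end', np.float64(-0.1), np.float64(-1.2))]
[('ln', np.float64(-0.4), np.float64(-0.2)), ('rn', np.float64(-0.2), np.float64(0.9)), ('rf', np.float64(0.5), np.float64(0.3)), ('lf', np.float64(-0.6), np.float64(-0.2)), ('piv', np.float64(0.2), np.float64(0.1)), ('tip', np.float64(-0.0), np.float64(0.3)), ('end', np.float64(-0.1), np.float64(-0.0))]
[ 0.5895 -0.2606 -0.1631  0.1322 -0.003 ] 26.788829122604835
[('pl', np.float64(-3.3), np.float64(3.7)), ('pb', np.float64(-6.1), np.float64(0.6)), ('pr', np.float64(2.3), np.float64(-3.0)), ('piv', np.float64(0.1), np.float64(-0.1)), ('tip', np.float64(0.2), np.float64(-0.6)), ('end', np.float64(0.0), np.float64(-0.7))]
[('ln', np.float64(1.8), np.float64(2.2)), ('rn', np.float64(-3.8), np.float64(2.6)), ('rf', np.float64(-1.7), np.float64(-1.6)), ('lf', np.float64(2.9), np.float64(-1.4)), ('piv', np.float64(0.1), np.float64(0.1)), ('tip', np.float64(-0.3), np.float64(0.6)), ('end', np.float64(-0.4), np.float64(0.1))]
piv [ 0.5619 -0.221   0.1293]
tip [ 0.523  -0.1195  0.1158]
end [ 0.6176 -0.0881  0.1058]
```

```bash
python3 - <<'E'
from plant import *
from h import *
s=sense()
H=np.array([.5895,-.2603]);yh=-.157
def rot(a): return np.array([[np.cos(a),-np.sin(a)],[np.sin(a),np.cos(a)]])
def face(lean,r=75): 
    y=np.array([-np.sin(lean),np.cos(lean)]);x=np.array([np.cos(lean),np.sin(lean)])
    return H+rot(yh)@(np.array([-34,35])/1e3+(r*y-5.3*x)/1e3)
n=rot(yh)@[np.cos(.1),np.sin(.1)]
fin=face(.1)-.011*n; st=fin-.06*n
yaw=np.pi+np.arctan2(n[1],n[0])
print("rest",face(.52),"stop",face(.1),"fin",fin,"start",st,"yaw",yaw,np.degrees(yaw-s["tcp_rot"][2]))
Rt=R.from_euler("xyz",[np.pi,0,yaw])
print("move in tool axes",Rt.inv().apply([*(st-s["tool_pos"][:2]),0]))
# black handle approx post foot and mug etc
c=camera_info("side");K=np.linalg.inv(c["mtx"]);Rc=cv2.Rodrigues(c["rvec"])[0]
C=-Rc.T@c["tvec"];
for nm,u,v in(("blackplate",262,238),("block",294,200),("flux",248,128)):
    d=Rc.T@K@[u,v,1];print(nm,(C-d*C[2]/d[2])[:2].round(3))
E
```

```text
rest [ 0.52980497 -0.15218362] stop [ 0.56037192 -0.14523424] fin [ 0.54938978 -0.14460758] start [ 0.48948723 -0.14118943] yaw 3.084592653589793 20.328807410577088
move in tool axes [-3.14579282e-01 -6.04746518e-01 -7.40600887e-17]
blackplate [0.575 0.092]
block [ 0.48  -0.066]
flux [ 0.647 -0.433]
```

Call:
play_rows(
  rows=[
    [0,0,0,0,0,0,-6.8],
    [0,0,0,0,0,0,-6.8],
    [0,0,0,0,0,0,-6.7],
    [0,-0.012,-0.023,0,0,0,0],
    [0,-0.012,-0.023,0,0,0,0],
    [0,-0.012,-0.023,0,0,0,0],
    [0,-0.012,-0.023,0,0,0,0],
    [0,-0.012,-0.023,0,0,0,0],
    [0,-0.012,-0.023,0,0,0,0],
    [0,-0.012,-0.023,0,0,0,0],
    [0,-0.012,-0.023,0,0,0,0],
    [0,-0.012,-0.023,0,0,0,0],
    [0,-0.012,-0.023,0,0,0,0],
    [0,-0.012,-0.023,0,0,0,0],
    [0,-0.012,-0.023,0,0,0,0],
    [0,-0.012,-0.023,0,0,0,0],
    [0,-0.012,-0.023,0,0,0,0],
    [0,-0.012,-0.023,0,0,0,0],
    [0,-0.012,-0.023,0,0,0,0],
    [0,-0.012,-0.023,0,0,0,0],
  ],
  newtons=40,
)

```text
t: 1.77
tool_pos: [0.3913, 0.0777, 0.2104]
tcp_rot: [-3.142, -0.001, 3.084]
force: [0.8, 0.2, 0.4]
finger_gap: -0.0001
gripper_force: 0.0
```

Call:
play_rows(
  rows=[
    [0,-0.012,-0.023,0,0,0,0],
    [0,-0.012,-0.023,0,0,0,0],
    [0,-0.012,-0.023,0,0,0,0],
    [0,-0.012,-0.023,0,0,0,0],
    [0,-0.012,-0.023,0,0,0,0],
    [0,-0.012,-0.023,0,0,0,0],
    [0,-0.012,-0.023,0,0,0,0],
    [0,-0.012,-0.023,0,0,0,0],
    [0,-0.012,-0.023,0,0,0,0],
    [0,0,0,0,0,0,0],
    [0,0,0,0,0,0,0],
  ],
)

```text
t: 2.68
tool_pos: [0.4872, -0.1347, 0.21]
tcp_rot: [3.141, -0.001, 3.082]
force: [-0.2, -0.2, 0.3]
finger_gap: 0.0004
gripper_force: 0.0
```

Call:
play_rows(
  rows=[
    [0,0,-0.006,0.017,0,0,0],
    [0,0,0,0.017,0,0,0],
    [0,0,0,0.017,0,0,0],
    [0,0,0,0.017,0,0,0],
    [0,0,0,0.017,0,0,0],
    [0,0,0,0.017,0,0,0],
    [0,0,0,0,0,0,0],
    [0,0,0,0,0,0,0],
  ],
)

```text
t: 3.35
tool_pos: [0.4854, -0.1386, 0.1081]
tcp_rot: [3.141, -0.003, 3.085]
force: [-0.1, 0.5, -0.2]
finger_gap: -0.0001
gripper_force: 0.0
```

```bash
python3 - <<'E'
from plant import *
import cv2,numpy as np
a=grab_frame("scene")[165:275,145:255]; b=grab_frame("side")[95:205,220:330]
cv2.imwrite("pics/d.png",np.hstack([cv2.resize(x,(400,400),interpolation=cv2.INTER_CUBIC) for x in(a,b)]))
s=sense();print(s["force"],s["tool_pos"])
E
```

```text
[0.62882651 0.37509189 0.5612619 ] [ 0.48729827 -0.13946277  0.10967238]
```

View pics/d.png

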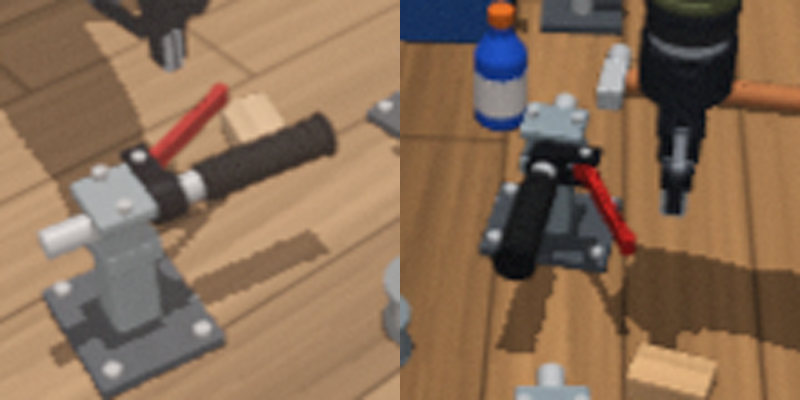

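Both views show the fingers clear of the lever on its outer side, level with mid-blade. I'll push in slowly.

Call:
play_rows(
  rows=[
    [0,-0.005,0,0,0,0,0],
    [0,-0.005,0,0,0,0,0],
    [0,-0.005,0,0,0,0,0],
    [0,-0.005,0,0,0,0,0],
    [0,-0.005,0,0,0,0,0],
    [0,-0.005,0,0,0,0,0],
    [0,0,0,0,0,0,0],
    [0,0,0,0,0,0,0],
  ],
)

```text
t: 4.12
tool_pos: [0.5171, -0.1416, 0.1086]
tcp_rot: [3.142, -0.0, 3.084]
force: [1.1, 0.4, 0.6]
finger_gap: 0.0002
gripper_force: 0.0
```

```bash
python3 - <<'E'
from plant import *
from h import *
s=sense();p=s["tool_pos"];print(p,s["force"])
c=camera_info("side")
for z in(0,.014,.027):print(z,proj(c,[[.4873,-.1395+.01,.1085-z]]))
E
```

```text
[ 0.51713432 -0.14157052  0.10856317] [1.11599436 0.36002224 0.624537  ]
0 [[293.98736477 160.52997488]]
0.014 [[293.65081226 163.96935119]]
0.027 [[293.34268566 167.11823077]]
```

```bash
python3 - <<'E'
from plant import *
from h import *
cs=camera_info("scene"),camera_info("side")
Ps=[c["mtx"]@np.c_[cv2.Rodrigues(c["rvec"])[0],c["tvec"]] for c in cs]
k=110/400
X=cv2.triangulatePoints(Ps[0],Ps[1],np.array([173*k+145,67*k+165]),np.array([272*k+220,213*k+95]))[:,0];print("tip",X[:3]/X[3])
for c in cs:print(proj(c,[[.4873,-.1395,.1085],[.4873,-.1395,.0945],[.4873,-.1395,.1225]]))
a=grab_frame("scene")[165:275,145:255]; b=grab_frame("side")[95:205,220:330]
cv2.imwrite("pics/e.png",np.hstack([cv2.resize(x,(400,400),interpolation=cv2.INTER_CUBIC) for x in(a,b)]))
E
```

```text
tip [ 0.48686353 -0.13849805  0.12786103]
[[192.58655528 188.58069035]
 [193.01655192 192.31620995]
 [192.14969356 184.78553158]]
[[293.93374896 158.41267889]
 [293.59937094 161.84925895]
 [294.2730734  154.92526183]]
```

View pics/e.png

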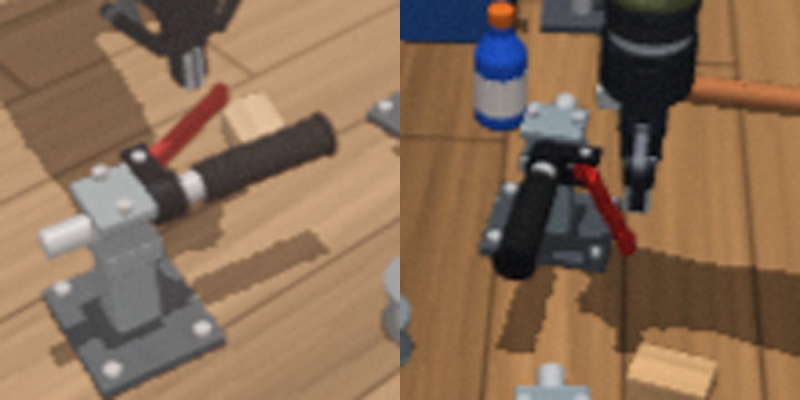

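The image shows the fingertips about 30 mm higher than the text implies: z≈0.127, at side-crop (638,210). That puts them above the blade's mid-height. I'll back off, go lower and look again.

Call:
play_rows(
  rows=[
    [0,0.014,0,0,0,0,0],
    [0,0.014,0,0,0,0,0],
    [0,0,0,0.013,0,0,0],
    [0,0,0,0.012,0,0,0],
    [0,0,0,0,0,0,0],
    [0,0,0,0,0,0,0],
  ],
)

```text
t: 4.72
tool_pos: [0.4879, -0.1397, 0.0834]
tcp_rot: [3.141, -0.002, 3.084]
force: [-0.2, -0.6, -0.4]
finger_gap: -0.0003
gripper_force: 0.0
```

```bash
python3 - <<'E'
from plant import *
from h import *
s=sense();print(s["tool_pos"],s["force"])
a=grab_frame("scene")[150:230,150:230]; b=grab_frame("side")[95:195,240:340]
cv2.imwrite("pics/f.png",np.hstack([cv2.resize(x,(400,400),interpolation=cv2.INTER_CUBIC) for x in(a,b)]))
for n in("scene","side"):print(proj(camera_info(n),[s["tool_pos"]-[0,0,d] for d in(0,.014,-.014)]))
E
```

```text
[ 0.48793763 -0.13973152  0.08335485] [-0.22462906 -0.64126213 -0.37921137]
[[193.41295606 195.37756393]
 [193.83075951 199.01012104]
 [192.98857339 191.68780435]]
[[293.13126412 164.49241603]
 [292.80702326 167.84040543]
 [293.46023794 161.09555602]]
```

View pics/f.png

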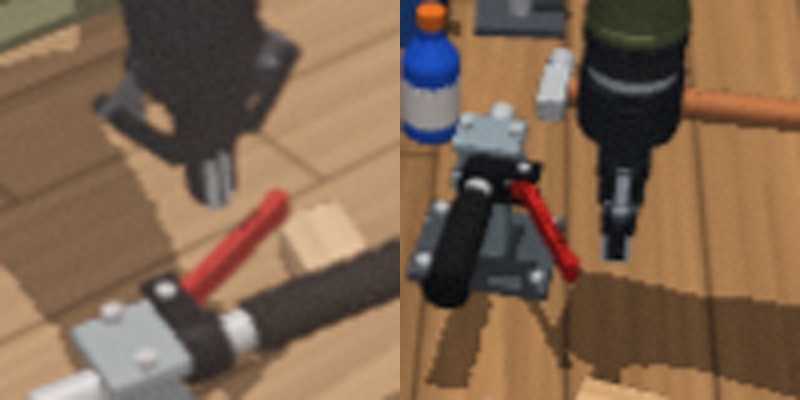

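The fingertips now stand at about z=0.10: scene (193,192), side (294,160). I'll go 6 mm lower and push.

Call:
play_rows(
  rows=[
    [0,-0.005,0,0.006,0,0,0],
    [0,-0.005,0,0,0,0,0],
    [0,-0.005,0,0,0,0,0],
    [0,-0.005,0,0,0,0,0],
    [0,-0.005,0,0,0,0,0],
    [0,-0.005,0,0,0,0,0],
    [0,0,0,0,0,0,0],
    [0,0,0,0,0,0,0],
  ],
)

```text
t: 5.48
tool_pos: [0.5182, -0.1416, 0.0774]
tcp_rot: [-3.141, -0.002, 3.084]
force: [-2.7, 0.1, 0.8]
finger_gap: -0.0001
gripper_force: 1.3
```

Call:
play_rows(
  rows=[
    [0,-0.004,0,0,0,0,0],
    [0,-0.004,0,0,0,0,0],
    [0,-0.004,0,0,0,0,0],
    [0,-0.004,0,0,0,0,0],
    [0,0,0,0,0,0,0],
    [0,0,0,0,0,0,0],
  ],
)

```text
t: 5.98
tool_pos: [0.5334, -0.1417, 0.0772]
tcp_rot: [3.14, -0.003, 3.084]
force: [-5.5, 1.5, 1.1]
finger_gap: -0.0006
gripper_force: 2.7
```

Call:
play_rows(
  rows=[
    [0,-0.004,0,0,0,0,0],
    [0,-0.003,0,0,0,0,0],
    [0,-0.002,0,0,0,0,0],
    [0,0,0,0,0,0,0],
    [0,0,0,0,0,0,0],
  ],
)

```text
t: 6.4
tool_pos: [0.5415, -0.1414, 0.0771]
tcp_rot: [3.139, -0.005, 3.085]
force: [-6.9, 3.7, 1.7]
finger_gap: 0.0001
gripper_force: 3.4
```

Call:
play_rows(
  rows=[
    [0,-0.002,0,0,0,0,0],
    [0,-0.002,0,0,0,0,0],
    [0,0,0,0,0,0,0],
    [0,0,0,0,0,0,0],
  ],
)

```text
t: 6.73
tool_pos: [0.5451, -0.1413, 0.077]
tcp_rot: [3.138, -0.005, 3.085]
force: [-6.9, 4.4, 3.3]
finger_gap: -0.0007
gripper_force: 3.8
```

Call:
play_rows(
  rows=[
    [0,-0.002,0,0,0,0,0],
    [0,0,0,0,0,0,0],
    [0,0,0,0,0,0,0],
  ],
)

```text
t: 6.98
tool_pos: [0.5469, -0.1413, 0.077]
tcp_rot: [3.138, -0.006, 3.085]
force: [-8.4, 5.3, 3.3]
finger_gap: 0.0
gripper_force: 4.0
```

Call:
play_rows(
  rows=[
    [0,-0.002,0,0,0,0,0],
    [0,0,0,0,0,0,0],
    [0,0,0,0,0,0,0],
  ],
)

```text
t: 7.23
tool_pos: [0.5487, -0.1413, 0.077]
tcp_rot: [3.138, -0.006, 3.085]
force: [-8.1, 5.8, 4.4]
finger_gap: 0.0003
gripper_force: 4.2
```

Call:
play_rows(
  rows=[
    [0,-0.002,0,0,0,0,0],
    [0,0,0,0,0,0,0],
    [0,0,0,0,0,0,0],
  ],
)

```text
t: 7.48
tool_pos: [0.5499, -0.1413, 0.0769]
tcp_rot: [3.137, -0.007, 3.085]
force: [-9.0, 5.8, 4.1]
finger_gap: 0.0002
gripper_force: 5.0
```

Call:
play_rows(
  rows=[
    [0,-0.002,0,0,0,0,0],
    [0,0,0,0,0,0,0],
    [0,0,0,0,0,0,0],
  ],
)

```text
t: 7.73
tool_pos: [0.55, -0.1413, 0.0769]
tcp_rot: [3.138, -0.011, 3.085]
force: [-14.0, 5.4, 8.4]
finger_gap: -0.0003
gripper_force: 7.0
```

```bash
python3 - <<'E'
from plant import *
from h import *
s=sense();print(s["tool_pos"],s["force"])
a=grab_frame("scene")[165:245,160:240]; b=grab_frame("side")[105:185,230:310]
cv2.imwrite("pics/g.png",np.hstack([cv2.resize(x,(400,400),interpolation=cv2.INTER_CUBIC) for x in(a,b)]))
E
```

```text
[ 0.54996423 -0.1412763   0.0768999 ] [-14.01193473   5.43124953   8.40001476]
```

View pics/g.png

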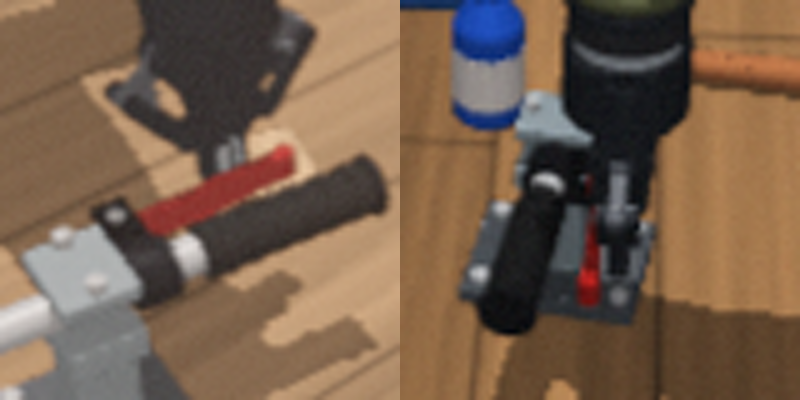

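The lever is at the stop: the TCP stalled at x=0.550 (predicted 0.549), the force jumped to 15 N, and the blade lies nearly parallel to the bar. I'll hold briefly, release fully, wait, and push again.

Call:
play_rows(
  rows=[
    [0,0,0,0,0,0,0],
    [0,0,0,0,0,0,0],
    [0,0,0,0,0,0,0],
    [0,0.008,0,0,0,0,0],
    [0,0.008,0,0,0,0,0],
    [0,0.008,0,0,0,0,0],
    [0,0.008,0,0,0,0,0],
    [0,0.008,0,0,0,0,0],
    [0,0.008,0,0,0,0,0],
    [0,0.008,0,0,0,0,0],
    [0,0,0,0,0,0,0],
    [0,0,0,0,0,0,0],
    [0,0,0,0,0,0,0],
    [0,0,0,0,0,0,0],
    [0,0,0,0,0,0,0],
    [0,0,0,0,0,0,0],
  ],
)

```text
t: 9.17
tool_pos: [0.5004, -0.1406, 0.0777]
tcp_rot: [3.142, 0.0, 3.084]
force: [-0.3, 0.4, -0.3]
finger_gap: -0.0002
gripper_force: 0.0
```

```bash
python3 - <<'E'
from plant import *
from h import *
s=sense();print(s["tool_pos"],s["force"])
a=grab_frame("scene")[165:245,160:240]; b=grab_frame("side")[105:185,230:310]
cv2.imwrite("pics/i.png",np.hstack([cv2.resize(x,(400,400),interpolation=cv2.INTER_CUBIC) for x in(a,b)]))
E
```

```text
[ 0.50035221 -0.14055795  0.07769255] [-0.30678612  0.39831187 -0.32853733]
```

View pics/i.png

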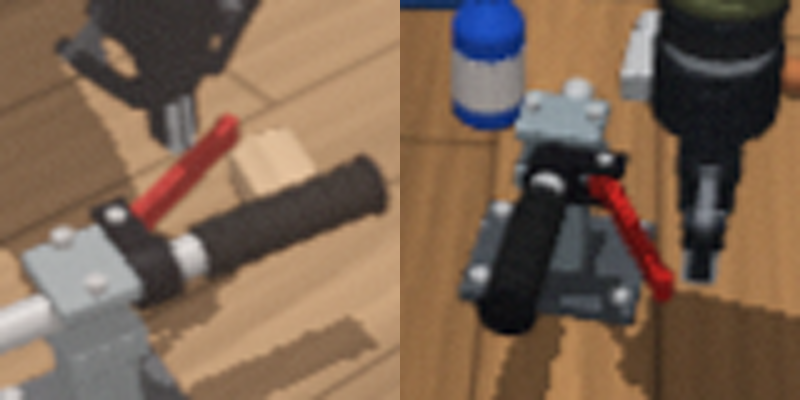

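The lever is back at rest (tip at side crop (660,285)) and the fingers are free of it, with zero force. Now the second push.

Call:
play_rows(
  rows=[
    [0,-0.006,0,0,0,0,0],
    [0,-0.006,0,0,0,0,0],
    [0,-0.006,0,0,0,0,0],
    [0,-0.006,0,0,0,0,0],
    [0,-0.006,0,0,0,0,0],
    [0,-0.006,0,0,0,0,0],
    [0,-0.005,0,0,0,0,0],
    [0,-0.004,0,0,0,0,0],
    [0,-0.003,0,0,0,0,0],
    [0,-0.002,0,0,0,0,0],
    [0,0,0,0,0,0,0],
    [0,0,0,0,0,0,0],
    [0,0,0,0,0,0,0],
  ],
)

```text
t: 10.35
tool_pos: [0.5465, -0.1412, 0.0766]
tcp_rot: [3.138, -0.007, 3.085]
force: [-8.6, 5.7, 3.4]
finger_gap: -0.0
gripper_force: 3.9
```

Call:
play_rows(
  rows=[
    [0,-0.002,0,0,0,0,0],
    [0,-0.002,0,0,0,0,0],
    [0,0,0,0,0,0,0],
    [0,0,0,0,0,0,0],
    [0,0,0,0,0,0,0],
  ],
)

```text
t: 10.77
tool_pos: [0.5498, -0.1412, 0.0766]
tcp_rot: [3.137, -0.008, 3.085]
force: [-7.6, 5.0, 4.8]
finger_gap: 0.0001
gripper_force: 4.6
```

Call:
play_rows(
  rows=[
    [0,-0.002,0,0,0,0,0],
    [0,-0.001,0,0,0,0,0],
    [0,0,0,0,0,0,0],
    [0,0,0,0,0,0,0],
    [0,0,0,0,0,0,0],
    [0,0,0,0,0,0,0],
    [0,0,0,0,0,0,0],
    [0,0,0,0,0,0,0],
  ],
)

```text
t: 11.43
tool_pos: [0.5499, -0.1412, 0.0765]
tcp_rot: [3.138, -0.013, 3.085]
force: [-15.1, 5.1, 9.4]
finger_gap: -0.0001
gripper_force: 7.5
```

The lever is against its stop again, at the same position with 16–18 N. Handing in.

```bash
python3 -c "
from plant import *
print(finish_job())"
```

```text
the job is handed in; nothing more can be done
None
```

I pushed the red lever in to its stop, let it come all the way back out, then pushed it in again. I handed the job in at about 11.4 s while still holding it there (about 18 N measured at the wrist); `finish_job()` gave no verdict.

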